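Draw the offcut tray of a wire stripper with a hand hook

ROBOT

A 7-joint arm with a two-finger parallel gripper is mounted at the origin on a cart in front of the work surface, level with it; the furniture and walls round the work are solid. World frame = base frame: x ahead of the robot, y to its left, z up, the work surface at z = 0. Lengths are in m, angles in rad, forces in N, time in s.
With the tool pointing down it reaches from about 0.375 to 0.925 m from the base axis. Payload 3.1 kg.
Tool frame: the origin (TCP) lies on the centre line of the jaws, within the pads' length; the fingertips stand 11 mm ahead of it and the grasp point (between the pads) lies 8 mm behind it (finger_overhang is the distance from the TCP to the fingertips, in m); z points along the fingers, y is the line along which they close (so a half turn about z gives the same grasp; the last joint's range is limited). The gripper opens to 85 mm and grips with 20 to 120 N. Pads are 22 mm wide; open, the fingers measure 114 mm over their backs; the gripper's body (76 mm by 85 mm) begins 54 mm behind the grasp point. The pads swing forward as they close: fully open they stand 13 mm farther back than shut.
Start: joints at [-1.245, 0.383, 0.044, 1.598, -0.018, 1.161, -0.05], TCP at [0.267, 0.593, 0.203] pointing down, gripper open.
Joint ranges: [-2.61, 2.61], [-0.41, 2.15], [-1.48, 1.57], [0, 2.5], [-1.57, 4.71], [0.05, 1.97], [-2.85, 2.85]. Speed limits (rad/s): [2.79, 2.79, 3.14, 3.14, 3.14, 3.14, 3.14].

INTERFACE

Orientations are given as [roll, pitch, yaw] about the fixed x, y, z axes, in that order (R = Rz(yaw) Ry(pitch) Rx(roll)).
In Python, from bench import sense, capture, hand_in, finger_overhang gives the robot as it stands.
- The arm moves only by the tool servo_tool, never from a script. Its argument "commands" is a list of rows, each a list of 4 numbers: the shift along the tool's x, y, z in mm, then the turn about the tool's z in degrees. In form: [[x, y, z, turn], ...]. A call has 1 to 20 rows; each row is the pose to reach, as a shift and turn from the pose commanded when the call began, along the tool's axes at that moment; what a row does not reach only later rows make up. A row lasts 1/8 s, in which the tool goes at most 62.5 mm and 10.7 degrees, less where a joint would pass 70% of its speed; a pose out of reach is approached as far as the arm can. A call with a gripper value outside its range is refused whole. "jaw" is the closure in counts, from 0 (fully open) to 255 (shut), set as the call begins (left out, the last holds). The fingers move at their own pace and stop on an object; "force" is the grip in N (left out, the last holds). Time passes only in rows, so rows that repeat a pose let the fingers close. It gives the time, the measured TCP pose, the force, the opening and the grip force at its end, in the units of the state.
- sense(): the state, without advancing time (a new reading comes with each control period).
- capture(name): name is "scene" or "top" or "wrist"; returns a dict with "frame" (384x512x3 uint8, red, green, blue), "fov_y" (degrees; the focal length in pixels is half the picture's height over the tangent of half this angle, whatever the lens; pixels are square), "cx", "cy" (the principal point, pixels), "xyz" and "attitude" of the camera in the world; the wrist camera has in their place "tool_from_camera" (4x4, takes a point from camera to tool coordinates, whose origin is the TCP and whose axes are the flange's). Camera axes: x right, y down, z forward; pixel columns grow to the right and rows downward; lengths in m; the calibration is good to about 2 mm. A picture is of the moment at which its call begins: read the wrist's pose just before it. There is no depth.
- hand_in(): hands the job in; it is judged then, once.
The state is a dict: "t": time; "joint_positions": joint angles; "qd": joint speeds; "tau": joint torques, N m; "position": TCP position; "ee_rot": TCP orientation; "contact_force": force on the tool from outside, world axes, zero at the start; "moment": the same for the moment, N m; "grip_width": finger opening in m; "grip_force": force on a finger pad.
Only numpy, scipy, OpenCV 4.12 (cv2) and the standard library are available. Lean on these libraries where they do the work, as an engineer would, in place of code of your own. Each camera call takes 0.05 s, during which the arm holds its last target. There are 200 camera calls.

TASK

The offcut tray under the wire-stripping unit needs emptying and is full of sharp stripped ends, so keep the fingers off it: take the wooden-handled hook from the rubber mat, pass its bent tip through the finger hole in the tray front, drop it behind the plate, and draw the tray past its catch right out until it pulls up firmly against its stop, steadily and without yanking. Then unhook, leave the tray drawn out, and lay the hook back down on its mat, disturbing nothing else.

Things in the scene. Friction and masses are not known exactly. Their poses are not given: they have to be found in the camera images.
- unit: Grey wire-stripping unit with blue sloped panel, fixed, 195 deep (x = -110 to 85), 170 wide (y), 200 mm high; origin at bench height. Its front looks along its own -x, the sheet front is at x = -110 mm, a tray bay opens there from z = 18 to 88 mm. Inlet and knob above it stick out to x = -128 mm at z = 109 to 135 mm. A pull or push of over 25 N on tray or unit bends them.
- unit_mouth (a point): Middle of the bay mouth, unit frame x = -110, z = 58 mm. The tray slides out along the unit's -x. A sprung roller catch holds it at home, letting go in the first 20 mm at 6 to 14 N; then it slides with 1 to 6 N. A rigid stop bar is clamped in slots, set differently each time: it is met after 55 to 75 mm of travel, found by feel; a steady pull of 8 to 15 N shows the tray is right out.
- tray: Loose steel tray in the bay, 0.5 kg (varies). Origin: middle of the back face of the front plate, at the underside; x points into the unit. Bare aluminium front plate x = -4 to 0, y +-75, z = 5.5 to 71.5 mm. Floor 3 mm thick, side walls at y = +-53.5; open behind the plate but for wire ends up to z = 9 mm. Home: x = -111, z = 18 mm in the unit's frame. Play 2 mm; out, it may sag 3 mm.
- tray_heel: Upstand at the rear of the tray, fixed to it, 80 mm wide, at x = 158.5 mm, z = 28 to 46 mm; hidden inside the unit. Origin and axes as the tray's. It is the part that meets the stop bar.
- tray_hole (a point): Centre of the round finger hole in the tray's front plate, 25 mm diameter with a thin black edge trim, axis along the tray's x, in the middle of the plate's thickness (tray frame x = -2, y = 0, z = 40 mm; about 58 mm over the bench). The hole's lower edge is at z = 27.5 mm in the tray's frame.
- hook: Loose hand hook, 0.12 kg (varies), lying on the mat, bent tip down. Origin: under the middle of the handle; x towards the tip, z up. Wooden handle x = -45 to 45, 22 wide, 24 mm high, flat sided: grasp it across (along y) at its middle. A 6 mm steel rod, axis at z = 16 mm, runs on to x = 120 mm and there turns down; the bent tip, 6 mm thick, ends at z = 3 mm: rod and tip are 16 mm high.
- hook_tip (a point): Lower end of the hook's bent tip (hook frame x = 120, y = 0, z = 3 mm).
- mat: Black rubber mat 225 x 105 x 3 mm lying on the bench, fixed; its long side is its x axis. Origin: middle of its underside. The hook lies on it, and must be laid back on it.
- grease_jar: White jar with blue lid, 56 mm diameter, 55 mm high, origin under its centre; leave alone.
- tin: Round tin, 62 mm diameter, 40 mm high, origin under its centre; leave alone.
- cutter: Side cutters with blue handles lying flat, 44 x 154 x 12 mm, long along their y, origin under the centre; leave alone.
- bin: Yellow open parts bin, 100 x 146 x 70 mm, fixed, at the right of the work, origin under its centre.

How it is judged:
By the outcome, as a careful person would: the job done as asked, in the order asked, and still so for the second after the job is handed in, with the robot touching nothing.
It also fails if it takes over 64 s, if anything falls off the work surface, if the arm or the gripper's body presses on something with over 40 N, if the wrist force passes 120 N, or if a joint passes its speed limit or range.

## Working session

There is one attempt and no reset: what is moved stays moved. The work goes in short steps, Python scripts to look and compute and a tool call to move; the robot and the scene stay as the last step left them, time stands still between calls to the robot, and variables do not carry over. Pictures are saved under pics/ and viewed, at most 10 in all, crops included, and the job is handed in when it is done.

Besides the shell and the picture viewer there is one more tool, called after "Emit:" as a command line: name --pt "numbers of a row" for each row, then --argument value for the rest. servo_tool: Moves the arm, as the interface text tells. Its arguments: {"type":"object","properties":{"commands":{"type":"array"},"jaw":{"type":"number"},"force":{"type":"number"}},"required":["commands"]}

```bash
ls; mkdir -p pics; cat > h.py <<'E'
import numpy as np, cv2
from scipy.spatial.transform import Rotation as R
from bench import sense, capture, hand_in, finger_overhang
def cam(c, s=None):
    f=c["frame"].shape[0]/2/np.tan(np.radians(c["fov_y"])/2)
    if "tool_from_camera" in c:
        T=np.array(c["tool_from_camera"]); Rw=R.from_euler('xyz',s["ee_rot"]).as_matrix()
        return f,c["cx"],c["cy"],Rw@T[:3,3]+np.array(s["position"]),Rw@T[:3,:3]
    a=np.array(c["attitude"]); 
    A=a if a.shape==(3,3) else R.from_euler('xyz',a).as_matrix()
    return f,c["cx"],c["cy"],np.array(c["xyz"]),A
def ray(k,u,v):
    f,cx,cy,p,A=k; return p, A@np.array([(u-cx)/f,(v-cy)/f,1.])
def onz(k,u,v,z):
    p,d=ray(k,u,v); return p+d*(z-p[2])/d[2]
def proj(k,P):
    f,cx,cy,p,A=k; q=A.T@(np.array(P)-p); return np.array([cx+f*q[0]/q[2],cy+f*q[1]/q[2]])
def tri(k1,uv1,k2,uv2):
    M=[];b=[]
    for k,uv in((k1,uv1),(k2,uv2)):
        p,d=ray(k,*uv); d=d/np.linalg.norm(d); Q=np.eye(3)-np.outer(d,d); M.append(Q); b.append(Q@p)
    return np.linalg.lstsq(np.vstack(M),np.hstack(b),rcond=None)[0]
E
python3 - <<'E'
from h import *
s=sense(); print(s)
for n in("scene","top"):
    c=capture(n); print(n,c["fov_y"],c["cx"],c["cy"],c["xyz"],c["attitude"]); cv2.imwrite(f"pics/{n}.png",c["frame"][:,:,::-1]); k=cam(c); print(k[4])
a=[cv2.imread(f"pics/{n}.png") for n in("scene","top")]
E
```

```text
pics
{'t': 0.0, 'joint_positions': array([-1.24481864,  0.38380599,  0.043848  ,  1.59959396, -0.01789986,
        1.161187  , -0.04992493]), 'qd': array([-0.00088649,  0.00145014,  0.00315908,  0.00050545, -0.00120248,
       -0.00147975, -0.00140004]), 'tau': array([-2.74281165e-04, -4.33467507e+01,  1.02453835e+00, -2.49510866e+01,
        1.06101815e-02,  1.13473777e-02, -1.17583315e-05]), 'position': array([0.26688257, 0.59156499, 0.20149695]), 'ee_rot': array([-3.13899499e+00,  1.43894433e-04,  2.71785669e+00]), 'contact_force': array([-0.18240846, -1.07383348,  0.12930002]), 'moment': array([-0.02864806, -0.06825392,  0.02765442]), 'grip_force': 0.0, 'grip_width': 0.08543543655838744}
scene 43.64901823626877 255.68886884565885 186.85265004228384 [-0.39403571 -0.71832645  0.73826105] [-2.06391103 -0.02034703 -0.91912463]
[[ 0.60639083 -0.36549439  0.70618979]
 [-0.79490642 -0.30135678  0.52660029]
 [ 0.02034563 -0.88068039 -0.47327382]]
top 44.07770252896098 256.62880324045597 199.82755239575621 [0.51584226 0.02800267 1.64245817] [-3.07574162e+00 -2.57476660e-03 -1.55661377e+00]
[[ 0.01418204 -0.99772985  0.06583327]
 [-0.99989611 -0.01432076 -0.00163569]
 [ 0.00257476 -0.06580323 -0.9978293 ]]
```

View pics/scene.png

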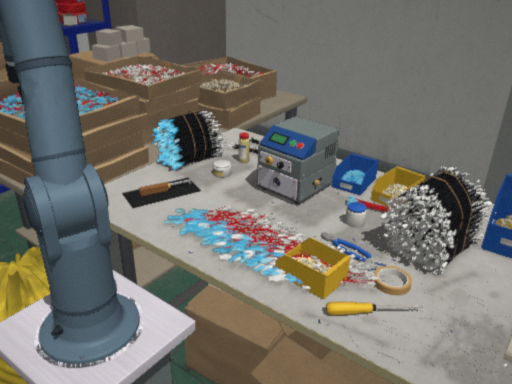

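View pics/top.png

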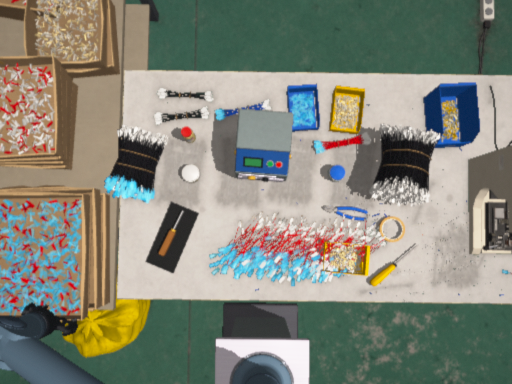

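```bash
python3 - <<'E'
from h import *
s=sense();print(finger_overhang)
cw=capture("wrist"); f,cx,cy,p,A=cam(cw,s); print("wrist",f,p,A.round(2).tolist())
t=cv2.imread("pics/top.png"); sc=cv2.imread("pics/scene.png")
a=cv2.resize(t[195:280,140:210],None,fx=4,fy=4,interpolation=cv2.INTER_CUBIC)
b=cv2.resize(sc[110:210,245:345],None,fx=5,fy=5,interpolation=cv2.INTER_CUBIC)
a=cv2.copyMakeBorder(a,0,500-a.shape[0],0,0,cv2.BORDER_CONSTANT)
cv2.imwrite("pics/c1.png",np.hstack([a,b]))
ct=capture("top");k=cam(ct)
hsv=cv2.cvtColor(t,cv2.COLOR_BGR2HSV)
m=((hsv[...,2]<60)).astype(np.uint8); m[:, :140]=0;m[:,210:]=0;m[:200]=0;m[275:]=0
br=((hsv[...,0]<20)&(hsv[...,1]>100)&(hsv[...,2]>60)).astype(np.uint8); br[:,:140]=0;br[:,210:]=0;br[:200]=0;br[275:]=0
for n,mm,z in(("mat",m|br,.003),("handle",br,.025)):
    cs,_=cv2.findContours(mm,0,2); c=max(cs,key=cv2.contourArea); r=cv2.minAreaRect(c); box=cv2.boxPoints(r)
    print(n,r,onz(k,*r[0],z).round(4)); print([onz(k,*q,z)[:2].round(3).tolist() for q in box])
E
```

```text
0.011
wrist 342.02368591425414 [0.20080917 0.61954749 0.37249811] [[0.41, 0.87, 0.26], [0.91, -0.39, -0.12], [-0.0, 0.28, -0.96]]
mat ((171.61868286132812, 236.89886474609375), (28.454343795776367, 63.43645095825195), 22.98871612548828) [0.4918 0.3163 0.003 ]
[[0.41, 0.402], [0.612, 0.322], [0.575, 0.23], [0.373, 0.311]]
handle ((166.5, 242.5000457763672), (7.602630138397217, 28.174455642700195), 26.56505012512207) [0.473  0.3293 0.025 ]
[[0.436, 0.361], [0.522, 0.321], [0.51, 0.297], [0.425, 0.338]]
```

View pics/c1.png

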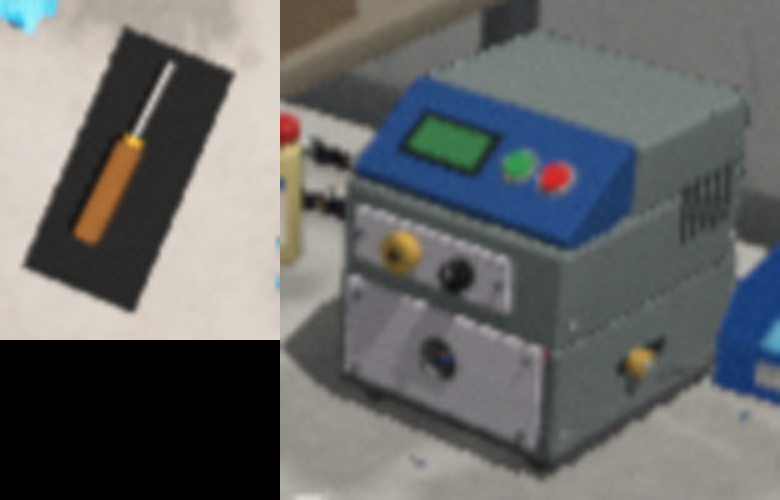

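Emit:
servo_tool --pt "-30 -15 0 0" --pt "-70 -36 0 0" --pt "-110 -58 0 0" --pt "-150 -79 0 0" --pt "-190 -100 0 0" --pt "-230 -120 0 0" --pt "-265 -139 0 0" --pt "-285 -150 0 0" --pt "-296 -155 0 0" --pt "-296 -155 0 0" --pt "-296 -155 0 0"

```text
t: 1.58
position: [0.4722, 0.3312, 0.2027]
ee_rot: [3.141, -0.001, 2.72]
contact_force: [-0.3, 0.3, 0.4]
grip_width: 0.0856
grip_force: 0.0
```

```bash
python3 - <<'E'
from h import *
s=sense(); cw=capture("wrist"); print(s["position"],s["ee_rot"],s["contact_force"])
t=cw["frame"][:,:,::-1].copy(); cv2.imwrite("pics/w1.png",t); k=cam(cw,s)
hsv=cv2.cvtColor(t,cv2.COLOR_BGR2HSV)
br=((hsv[...,0]<20)&(hsv[...,1]>100)&(hsv[...,2]>60)).astype(np.uint8)
cs,_=cv2.findContours(br,0,2); c=max(cs,key=cv2.contourArea); r=cv2.minAreaRect(c)
print(r); print([(q.round(0).tolist(),onz(k,*q,.027)[:2].round(4).tolist()) for q in cv2.boxPoints(r)])
E
```

```text
[0.47216897 0.33116633 0.20270773] [ 3.14135325e+00 -1.01891327e-03  2.72037105e+00] [-0.25548244  0.31857196  0.38225768]
((250.5, 168.5), (91.0, 21.0), 90.0)
[([240.0, 123.0], [0.4268, 0.3378]), ([261.0, 123.0], [0.4353, 0.3569]), ([261.0, 214.0], [0.5233, 0.3185]), ([240.0, 214.0], [0.5141, 0.2979])]
```

View pics/w1.png

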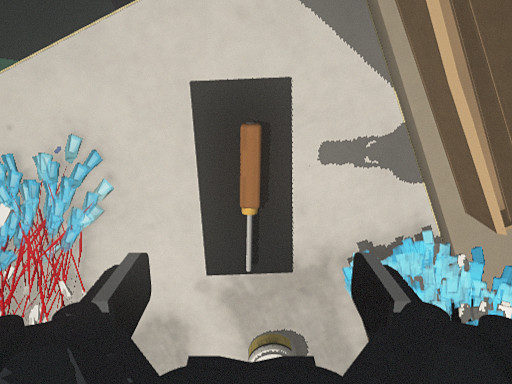

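Emit:
servo_tool --pt "-6 -2 20 0" --pt "-6 -2 55 0" --pt "-6 -2 95 0" --pt "-6 -2 130 0" --pt "-6 -2 155 0" --pt "-6 -2 170 0" --pt "-6 -2 180 0" --pt "-6 -2 185 0" --pt "-6 -2 186 0" --pt "-6 -2 186 0" --jaw 60

```text
t: 2.88
position: [0.4786, 0.3256, 0.0176]
ee_rot: [3.14, 0.001, 2.718]
contact_force: [0.2, 0.9, 0.3]
grip_width: 0.0654
grip_force: 0.0
```

```bash
python3 - <<'E'
from h import *
s=sense(); cw=capture("wrist"); print(s["position"],s["ee_rot"],s["contact_force"],s["grip_width"])
cv2.imwrite("pics/w2.png",cw["frame"][:,:,::-1])
E
```

```text
[0.47862877 0.32559796 0.01758325] [3.14028562e+00 6.18890233e-04 2.71765993e+00] [0.22770967 0.85531624 0.31411075] 0.06539111620504694
```

View pics/w2.png

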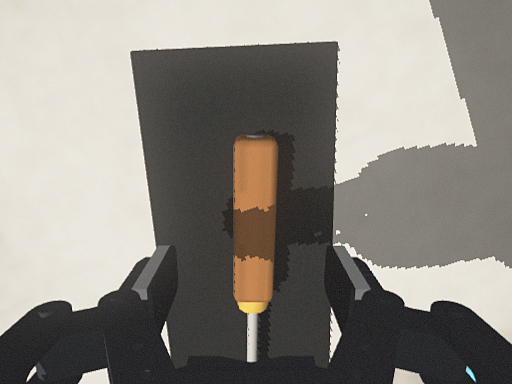

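```bash
python3 - <<'E'
from h import *
s=sense(); cw=capture("wrist"); k=cam(cw,s)
for u,v in((253,137),(253,302),(252,312),(255,215)):
    P=onz(k,u,v,.027); Rw=R.from_euler('xyz',s["ee_rot"]).as_matrix(); print(u,v,(Rw.T@(P-s["position"])*1000).round(1))
print(proj(k,s["position"]))
E
```

```text
253 137 [52.3 -0.9 -9.4]
253 302 [-36.6  -0.6  -9.4]
252 312 [-42.9  -1.2  -9.4]
255 215 [13.5  0.2 -9.4]
[254.29615458 232.73349272]
```

Emit:
servo_tool --pt "3 -0.5 0 0" --pt "6 -0.5 0 0" --pt "6 -0.5 0.5 0" --pt "6 -0.5 0.5 0"

```text
t: 3.48
position: [0.4722, 0.3272, 0.0163]
ee_rot: [-3.141, -0.0, 2.718]
contact_force: [0.1, 0.1, 0.2]
grip_width: 0.0653
grip_force: 0.0
```

Emit:
servo_tool --pt "0 0 0 0" --pt "0 0 0 0" --pt "0 0 0 0" --pt "0 0 0 0" --pt "0 0 0 0" --pt "0 0 0 0" --pt "0 0 0 0" --pt "0 0 0 0" --jaw 255 --force 80

```text
t: 4.47
position: [0.4723, 0.3273, 0.0164]
ee_rot: [3.142, -0.0, 2.718]
contact_force: [0.5, 0.5, 0.1]
grip_width: 0.0002
grip_force: 0.0
```

Emit:
servo_tool --pt "0 0 -5 0" --pt "0 0 -15 0" --pt "0 0 -35 0" --pt "0 0 -60 0" --pt "0 0 -95 0" --pt "0 0 -125 0" --pt "0 0 -150 0" --pt "0 0 -160 0" --pt "0 0 -160 0" --pt "0 0 -160 0"

```text
t: 5.72
position: [0.4715, 0.3266, 0.1751]
ee_rot: [-3.139, -0.001, 2.718]
contact_force: [0.6, 0.0, -0.2]
grip_width: -0.0002
grip_force: 0.0
```

```bash
python3 - <<'E'
from h import *
s=sense(); cw=capture("wrist"); print(s["position"],s["ee_rot"])
cv2.imwrite("pics/w3.png",cw["frame"][:,:,::-1])
E
```

```text
[0.4714685  0.32663924 0.17508829] [-3.13943168e+00 -1.06381098e-03  2.71793179e+00]
```

View pics/w3.png

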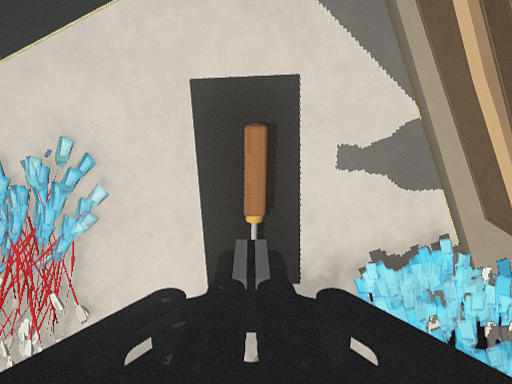

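```bash
python3 - <<'E'
from h import *
T=np.array(capture("wrist")["tool_from_camera"]); print(T.round(3))
c=capture("wrist");k=(192/np.tan(np.radians(c["fov_y"])/2),c["cx"],c["cy"],T[:3,3],T[:3,:3])
for v in(240,280,245,300):
    p,d=ray(k,251,v)
    for x in(0,.011): print(v,x,((p+d*(x-p[0])/d[0])*1000).round(1))
for z in(-.008,0,.011): print(z,proj(k,[0,0,z]),proj(k,[.011,0,z]),proj(k,[0,.0327,z]))
E
```

```text
[[ 0.001 -0.959 -0.283  0.072]
 [ 1.     0.001  0.001 -0.002]
 [-0.001 -0.283  0.959 -0.171]
 [ 0.     0.     0.     1.   ]]
240 0 [ 0.  -1.8 -9.6]
240 0.011 [ 11.   -1.8 -34.3]
280 0 [  0.   -1.9 -48.8]
280 0.011 [ 11.   -1.9 -67.5]
245 0 [  0.   -1.8 -15.6]
245 0.011 [ 11.   -1.9 -39.4]
300 0 [  0.   -1.9 -62.7]
300 0.011 [ 11.   -1.9 -79.3]
-0.008 [254.46399219 238.77069827] [254.55894696 218.75464202] [317.79853788 238.82593804]
0 [254.29650047 232.73792237] [254.38454993 213.46594281] [314.99399392 232.79194848]
0.011 [254.08774395 225.21885649] [254.16755171 206.88533586] [311.49843536 225.27123773]
```

```bash
python3 - <<'E'
from h import *
Rt=R.from_euler('xyz',[3.14159,0,2.718]).as_matrix()
for n,z in(("w1",.2027),("w3",.1751),("w2",.0176)):
    t=cv2.imread(f"pics/{n}.png"); hsv=cv2.cvtColor(t,cv2.COLOR_BGR2HSV)
    br=((hsv[...,0]<20)&(hsv[...,1]>100)&(hsv[...,2]>50)); g=t.max(2)
    for v in (150,190):
        r=br[v]; xs=np.where(r)[0]; 
        m=np.where(g[v]<75)[0]; m=m[(m>100)&(m<380)]
        print(n,v,"handle",xs.min(),xs.max()+1,"mat",m.min(),m.max()+1, "depth mat",round(342*.105/(m.max()+1-m.min()),4),"expected",round((z+.171-.003)/(.959-.283*(192-v)/-342*-1),4))
E
```

```text
w1 150 handle 240 501 mat 196 292 depth mat 0.3741 expected 0.4011
w1 190 handle 240 507 mat 200 292 depth mat 0.3903 expected 0.3872
w3 150 handle 244 503 mat 197 300 depth mat 0.3486 expected 0.3712
w3 190 handle 30 266 mat 200 300 depth mat 0.3591 expected 0.3584
w2 150 handle 233 278 mat 144 335 depth mat 0.188 expected 0.2008
w2 190 handle 233 277 mat 150 334 depth mat 0.1952 expected 0.1939
```

Emit:
servo_tool --pt "0 0 0 0" --pt "0 0 10 0" --pt "0 0 35 0" --pt "0 0 70 0" --pt "0 0 105 0" --pt "0 0 140 0" --pt "0 0 160 0" --pt "0 0 170 0" --pt "0 0 178 0" --pt "0 0 184 0" --pt "0 0 188 0" --pt "0 0 188 0" --pt "0 0 188 0" --jaw 60

```text
t: 7.5
position: [0.4727, 0.3275, -0.0112]
ee_rot: [3.141, 0.0, 2.718]
contact_force: [0.1, -0.1, 0.3]
grip_width: 0.0654
grip_force: 0.0
```

Emit:
servo_tool --pt "0 0 1 0" --pt "0 0 3 0" --pt "0 0 5 0" --pt "0 0 7 0" --pt "0 0 9 0" --pt "0 0 10 0" --pt "0 0 10 0"

```text
t: 8.38
position: [0.4723, 0.3271, -0.0218]
ee_rot: [-3.141, -0.0, 2.718]
contact_force: [-0.1, 0.1, -0.3]
grip_width: 0.0652
grip_force: 0.0
```

```bash
python3 - <<'E'
from h import *
s=sense(); cw=capture("wrist"); print(s["position"],s["ee_rot"],s["contact_force"],s["grip_width"])
cv2.imwrite("pics/w4.png",cw["frame"][:,:,::-1])
E
```

```text
[ 0.47227644  0.32714098 -0.02175579] [-3.14136204e+00 -1.00263811e-04  2.71784334e+00] [-0.05213768  0.13351967 -0.2618262 ] 0.06515315829403251
```

View pics/w4.png

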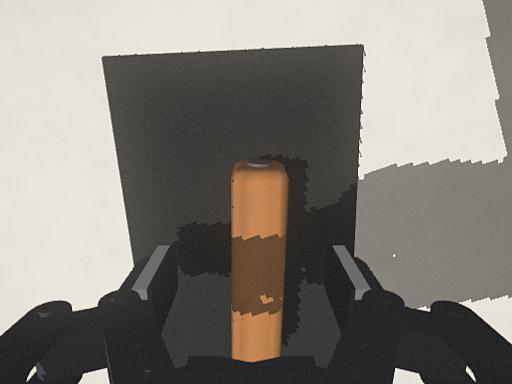

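Emit:
servo_tool --pt "0 0 2 0" --pt "0 0 4 0" --pt "0 0 5 0" --pt "0 0 6 0" --pt "0 0 6 0"

```text
t: 9.05
position: [0.4723, 0.3272, -0.0277]
ee_rot: [-3.141, -0.0, 2.718]
contact_force: [0.1, 0.6, -1.2]
grip_width: 0.0656
grip_force: 0.0
```

Emit:
servo_tool --pt "0 0 0 0" --pt "0 0 0 0" --pt "0 0 0 0" --pt "0 0 0 0" --pt "0 0 0 0" --pt "0 0 0 0" --pt "0 0 0 0" --jaw 255 --force 80

```text
t: 9.93
position: [0.4742, 0.3281, -0.025]
ee_rot: [3.139, 0.001, 2.717]
contact_force: [-1.4, -1.7, 12.3]
grip_width: 0.0204
grip_force: 82.0
```

Emit:
servo_tool --pt "0 0 -4 0" --pt "0 0 -10 0" --pt "0 0 -25 0" --pt "0 0 -50 0" --pt "0 0 -80 0" --pt "0 0 -115 0" --pt "0 0 -140 0" --pt "0 0 -150 0" --pt "0 0 -150 0"

```text
t: 11.05
position: [0.4725, 0.3275, 0.123]
ee_rot: [3.14, 0.0, 2.718]
contact_force: [-0.2, -0.4, -2.2]
grip_width: 0.0205
grip_force: 78.3
```

```bash
python3 - <<'E'
from h import *
s=sense(); cw=capture("wrist"); print(s["position"],s["ee_rot"],s["contact_force"],s["grip_width"],s["grip_force"],s["moment"])
cs=capture("scene"); ct=capture("top")
k1,k2=cam(cs),cam(ct)
cv2.imwrite("pics/s2.png",cs["frame"][:,:,::-1]); cv2.imwrite("pics/t2.png",ct["frame"][:,:,::-1])
# plate in scene: zoom 8x with offset
sc=cs["frame"][:,:,::-1]
b=cv2.resize(sc[150:206,255:310],None,fx=9,fy=9,interpolation=cv2.INTER_CUBIC)
t=cv2.resize(ct["frame"][95:195,220:310,::-1],None,fx=3,fy=3,interpolation=cv2.INTER_CUBIC)
t=cv2.copyMakeBorder(t,0,504-300,0,0,cv2.BORDER_CONSTANT)
im=np.hstack([b,t]); cv2.imwrite("pics/c2.png",im); print(im.shape)
E
```

```text
[0.4725453  0.3274537  0.12299518] [3.14040615e+00 4.22795935e-04 2.71788996e+00] [-0.21335069 -0.38310509 -2.17632292] 0.020502794424502535 78.2970142364502 [-0.04150481  0.00155945  0.00020105]
(504, 765, 3)
```

View pics/c2.png

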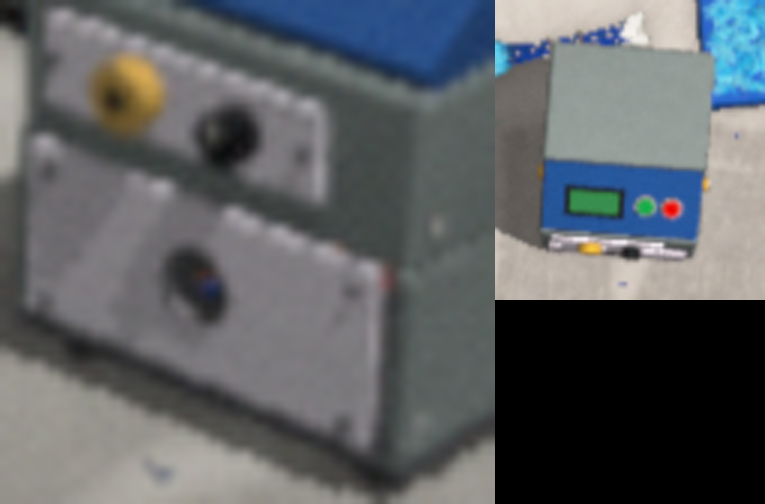

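```bash
python3 - <<'E'
from h import *
ks=cam(capture("scene")); kt=cam(capture("top"))
C=lambda x,y:(255+x/9-.5+.5/9,150+y/9-.5+.5/9)
P={}
for n,q,z in(("TL",(35,140),.0895),("TR",(388,265),.0895),("BR",(370,447),.0235),("BL",(27,308),.0235),("hole",(195,286),.058)):
    P[n]=onz(ks,*C(*q),z); print(n,P[n].round(4))
for a,b in(("TL","TR"),("BL","BR")):
    d=P[a]-P[b]; print("yaw",np.degrees(np.arctan2(-d[0],d[1])),np.linalg.norm(d),((P[a]+P[b])/2).round(4))
t=cv2.imread("pics/t2.png"); D=lambda x,y:(220+(x-495)/3-.33,95+y/3-.33)
# unit top: back corners z=.2
L,Rr=onz(kt,*D(556,42),.2),onz(kt,*D(714,54),.2); d=L-Rr; print("back",L,Rr,np.degrees(np.arctan2(-d[0],d[1])),np.linalg.norm(d))
sm=(L+Rr)/2; 
hsv=cv2.cvtColor(t,cv2.COLOR_BGR2HSV); m=((hsv[...,0]>100)&(hsv[...,0]<125)&(hsv[...,1]>140)).astype(np.uint8); m[:145]=0;m[190:]=0;m[:,:230]=0;m[:,:][:,298:]=0
cs,_=cv2.findContours(m,0,2); r=cv2.minAreaRect(max(cs,key=cv2.contourArea)); print("panel",r)
y=np.radians(4); 
for yw in(3,4,5):
    y=np.radians(yw); print(yw,"mouth from back",sm+[-.195*np.cos(y),-.195*np.sin(y),0])
E
```

```text
TL [0.6935 0.0839 0.0895]
TR [ 0.6922 -0.0627  0.0895]
BR [ 0.6866 -0.0639  0.0235]
BL [0.6927 0.0849 0.0235]
hole [0.6896 0.0116 0.058 ]
yaw -0.5320739456748824 0.14655816374901914 [0.6929 0.0106 0.0895]
yaw -2.3625805027388336 0.149008876180947 [0.6897 0.0105 0.0235]
back [0.89223815 0.08095104 0.2       ] [ 0.88212469 -0.08174816  0.2       ] -3.5569565812523405 0.1630132257511564
panel ((261.63824462890625, 161.2029266357422), (52.076927185058594, 22.241985321044922), 4.39870548248291)
3 mouth from back [ 0.69244867 -0.01060408  0.2       ]
4 mouth from back [ 0.69265643 -0.01400108  0.2       ]
5 mouth from back [ 0.69292346 -0.01739393  0.2       ]
```

Emit:
servo_tool --pt "-8 -12 0 -1" --pt "-27 -40 0 -3" --pt "-50 -75 0 -6" --pt "-77 -114 0 -9" --pt "-104 -154 0 -12" --pt "-128 -190 0 -15" --pt "-148 -220 0 -18" --pt "-163 -242 0 -20" --pt "-172 -255 0 -21" --pt "-174 -258 0 -21" --pt "-174 -258 0 -21"

```text
t: 12.68
position: [0.5245, 0.021, 0.1219]
ee_rot: [3.141, -0.001, 3.084]
contact_force: [-0.2, -0.0, -2.1]
grip_width: 0.0207
grip_force: 78.3
```

Emit:
servo_tool --pt "0 0 10 0" --pt "0 0 30 0" --pt "0 0 55 0" --pt "0 0 80 0" --pt "0 0 95 0" --pt "0 0 102 0" --pt "0 0 104 0" --pt "0 0 104 0" --pt "0 0 104 0"

```text
t: 13.8
position: [0.5257, 0.0205, 0.0192]
ee_rot: [3.141, 0.002, 3.084]
contact_force: [0.2, 0.1, -1.5]
grip_width: 0.0206
grip_force: 78.3
```

```bash
python3 - <<'E'
from h import *
s=sense(); print(s["position"],s["ee_rot"],s["contact_force"],s["grip_width"])
cs=capture("scene"); ct=capture("top")
cv2.imwrite("pics/s3.png",cs["frame"][:,:,::-1]); cv2.imwrite("pics/t3.png",ct["frame"][:,:,::-1])
b=cv2.resize(cs["frame"][140:220,225:305,::-1],None,fx=7,fy=7,interpolation=cv2.INTER_CUBIC)
t=cv2.resize(ct["frame"][165:225,245:290,::-1],None,fx=5,fy=5,interpolation=cv2.INTER_CUBIC)
t=cv2.copyMakeBorder(t,0,560-300,0,0,cv2.BORDER_CONSTANT)
im=np.hstack([b,t]); cv2.imwrite("pics/c3.png",im); print(im.shape)
E
```

```text
[0.52566349 0.02054136 0.01915974] [3.14119112e+00 1.61706144e-03 3.08422540e+00] [ 0.17531645  0.09164542 -1.46612783] 0.020573541076815745
(560, 785, 3)
```

View pics/c3.png

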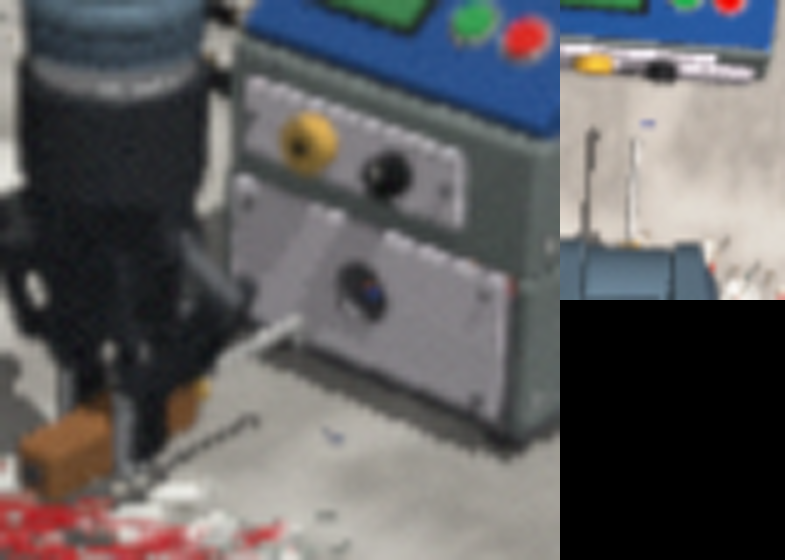

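```bash
python3 - <<'E'
from h import *
ks=cam(capture("scene")); kt=cam(capture("top")); s=sense()
B=tri(ks,(267.4,185.3),kt,(259.8,192.6)); print("bend tri",B)
Rw=R.from_euler('xyz',s["ee_rot"]).as_matrix()
for z in(.063,.066): print(onz(kt,259.8,192.4,z),onz(kt,259.0,213.2,z), onz(ks,267.4,185.3,z))
for tx in (-.12,-.123):
  q=Rw@[tx,0,0]+s["position"]; 
  for z in(.063,.050): q[2]=z; print("pred",tx,z,proj(ks,q),proj(kt,q))
u=np.array([.9982,-.0593,0])
# hole: triangulate with unknown; line of tip centre moved
for z in(.052,.055,.058,.061): print("hole",z,onz(ks,276.7,181.8,z))
# automatic rod tip in top and yellow/dark features of hole in scene pixel centroid
a=cv2.imread("pics/s2.png")[172:192,268:288].max(2); m=(a<85).astype(np.uint8); n,l,st,ce=cv2.connectedComponentsWithStats(m); print([(st[i].tolist(),(ce[i]+[268,172]).round(1).tolist()) for i in range(1,n) if st[i][4]>5])
E
```

```text
bend tri [0.64518398 0.01426455 0.06154969]
[0.64506752 0.01517262 0.063     ] [0.57552357 0.01688215 0.063     ] [0.64371289 0.01187586 0.063     ]
[0.64482208 0.01519699 0.066     ] [0.57541021 0.01690327 0.066     ] [0.63910246 0.00863178 0.066     ]
pred -0.12 0.063 [267.17101366 184.96833404] [260.25391927 192.43095774]
pred -0.12 0.05 [267.03436266 188.77513992] [260.21454614 192.74499002]
pred -0.123 0.063 [267.80469687 184.62395971] [260.31762533 191.5382758 ]
pred -0.123 0.05 [267.66554262 188.42690351] [260.27773984 191.85951687]
hole 0.052 [0.69754279 0.01511613 0.052     ]
hole 0.055 [0.69277094 0.01190988 0.055     ]
hole 0.058 [0.68799909 0.00870362 0.058     ]
hole 0.061 [0.68322724 0.00549737 0.061     ]
[([10, 0, 10, 3, 18], [283.8, 172.6]), ([5, 5, 7, 9, 43], [276.1, 181.1]), ([0, 16, 7, 4, 16], [270.1, 190.1])]
```

Emit:
servo_tool --pt "-8 0 0 0" --pt "-20 0 0 0" --pt "-30 0 0 0" --pt "-35 0 0 0" --pt "-38 0 0 0" --pt "-41 0 0 0" --pt "-44 0 0 0" --pt "-46 0 0 0" --pt "-46 0 0 0"

```text
t: 15.12
position: [0.5709, 0.0179, 0.0184]
ee_rot: [3.142, 0.0, 3.084]
contact_force: [0.4, -0.1, -1.4]
grip_width: 0.0206
grip_force: 78.3
```

```bash
python3 - <<'E'
from h import *
s=sense(); print(s["position"],s["contact_force"],s["moment"])
E
```

```text
[0.57090143 0.01788614 0.01840609] [ 0.40592981 -0.14120787 -1.42084845] [-0.00145951 -0.01241951 -0.01014879]
```

No contact. Continue through the plate.

Emit:
servo_tool --pt "-2 0 0 0" --pt "-4 0 0 0" --pt "-7 0 0 0" --pt "-10 0 0 0" --pt "-13 0 0 0" --pt "-16 0 0 0" --pt "-16 0 0 0"

```text
t: 16.0
position: [0.5871, 0.0169, 0.0184]
ee_rot: [-3.142, 0.0, 3.084]
contact_force: [0.3, 0.0, -0.9]
grip_width: 0.0206
grip_force: 78.3
```

Emit:
servo_tool --pt "0 0 2 0" --pt "0 0 4 0" --pt "0 0 6 0" --pt "0 0 8 0" --pt "0 0 9 0" --pt "0 0 10 0" --pt "0 0 11 0" --pt "0 0 11 0"

```text
t: 17.0
position: [0.5867, 0.0169, 0.0073]
ee_rot: [-3.142, -0.0, 3.084]
contact_force: [-0.3, 0.3, -1.2]
grip_width: 0.0204
grip_force: 78.3
```

```bash
python3 - <<'E'
from h import *
cs=capture("scene"); s=sense(); ks=cam(cs);print(s["position"],s["contact_force"])
cv2.imwrite("pics/s4.png",cs["frame"][:,:,::-1])
b=cv2.resize(cs["frame"][150:206,250:310,::-1],None,fx=10,fy=10,interpolation=cv2.INTER_CUBIC)
cv2.imwrite("pics/c4.png",b)
E
```

```text
[0.58674538 0.01694173 0.00738364] [ 0.05333036 -0.44461084 -0.86680395]
```

Emit:
servo_tool --pt "0 0 1 0" --pt "0 0 2 0" --pt "2 0 2 0" --pt "4 0 2 0" --pt "6 0 2 0" --pt "8 0 2 0" --pt "9 0 2 0" --pt "9 0 2 0"

```text
t: 18.05
position: [0.5783, 0.0175, 0.0056]
ee_rot: [3.142, 0.001, 3.084]
contact_force: [2.4, -0.0, -1.7]
grip_width: 0.0205
grip_force: 78.3
```

Emit:
servo_tool --pt "1 0 0 0" --pt "2 0 0 0" --pt "3 0 0 0" --pt "3 0 0 0"

```text
t: 18.55
position: [0.578, 0.0175, 0.0061]
ee_rot: [3.142, 0.006, 3.084]
contact_force: [7.5, -1.0, -6.0]
grip_width: 0.0207
grip_force: 78.4
```

Emit:
servo_tool --pt "1 0 0 0" --pt "2 0 0 0" --pt "3 0 0 0" --pt "3 0 0 0"

```text
t: 19.05
position: [0.5759, 0.0177, 0.0062]
ee_rot: [3.141, 0.008, 3.084]
contact_force: [8.5, -0.3, -7.2]
grip_width: 0.0206
grip_force: 78.4
```

Emit:
servo_tool --pt "1 0 0 0" --pt "2 0 0 0" --pt "3 0 0 0" --pt "4 0 0 0" --pt "5 0 0 0"

```text
t: 19.68
position: [0.5653, 0.018, 0.005]
ee_rot: [-3.141, -0.002, 3.084]
contact_force: [0.4, 0.0, -2.0]
grip_width: 0.0204
grip_force: 79.2
```

Emit:
servo_tool --pt "1 0 0 0" --pt "2 0 0 0" --pt "3 0 0 0" --pt "4 0 0 0" --pt "5 0 0 0"

```text
t: 20.3
position: [0.5625, 0.0183, 0.0055]
ee_rot: [-3.142, 0.001, 3.084]
contact_force: [2.5, -0.8, -2.5]
grip_width: 0.0207
grip_force: 79.1
```

Emit:
servo_tool --pt "1 0 0 0" --pt "2 0 0 0" --pt "3 0 0 0" --pt "4 0 0 0" --pt "5 0 0 0"

```text
t: 20.92
position: [0.557, 0.0187, 0.0055]
ee_rot: [3.142, 0.001, 3.084]
contact_force: [1.9, -0.2, -1.7]
grip_width: 0.0209
grip_force: 79.1
```

Emit:
servo_tool --pt "1.5 0 0 0" --pt "3 0 0 0" --pt "4.5 0 0 0" --pt "6 0 0 0" --pt "7.5 0 0 0" --pt "9 0 0 0" --pt "10.5 0 0 0" --pt "12 0 0 0" --pt "13.5 0 0 0" --pt "15 0 0 0" --pt "16.5 0 0 0" --pt "18 0 0 0" --pt "19.5 0 0 0" --pt "21 0 0 0" --pt "22.5 0 0 0" --pt "24 0 0 0" --pt "25.5 0 0 0" --pt "27 0 0 0"

```text
t: 23.18
position: [0.5297, 0.0202, 0.0054]
ee_rot: [-3.142, -0.0, 3.084]
contact_force: [0.8, -0.2, -1.3]
grip_width: 0.0204
grip_force: 79.1
```

Emit:
servo_tool --pt "1 0 0 0" --pt "2 0 0 0" --pt "3 0 0 0" --pt "4 0 0 0"

```text
t: 23.68
position: [0.5258, 0.0204, 0.0053]
ee_rot: [-3.142, -0.0, 3.084]
contact_force: [1.9, 0.0, -2.4]
grip_width: 0.0206
grip_force: 79.1
```

Emit:
servo_tool --pt "1 0 0 0" --pt "2 0 0 0" --pt "3 0 0 0" --pt "4 0 0 0"

```text
t: 24.18
position: [0.5217, 0.0207, 0.0053]
ee_rot: [-3.142, -0.0, 3.084]
contact_force: [2.4, -0.3, -0.7]
grip_width: 0.0204
grip_force: 79.1
```

Emit:
servo_tool --pt "1 0 0 0" --pt "2 0 0 0" --pt "3 0 0 0" --pt "4 0 0 0"

```text
t: 24.68
position: [0.5177, 0.0209, 0.0053]
ee_rot: [-3.142, -0.0, 3.084]
contact_force: [2.0, 0.0, -1.6]
grip_width: 0.0206
grip_force: 79.1
```

Emit:
servo_tool --pt "1 0 0 0" --pt "2 0 0 0" --pt "3 0 0 0"

```text
t: 25.05
position: [0.5147, 0.0211, 0.0053]
ee_rot: [-3.142, -0.0, 3.084]
contact_force: [2.0, 0.7, -1.2]
grip_width: 0.0206
grip_force: 79.1
```

Emit:
servo_tool --pt "1 0 0 0" --pt "2 0 0 0" --pt "3 0 0 0"

```text
t: 25.42
position: [0.5117, 0.0212, 0.0054]
ee_rot: [-3.142, -0.0, 3.084]
contact_force: [0.7, 0.2, -2.7]
grip_width: 0.0206
grip_force: 79.1
```

Emit:
servo_tool --pt "1 0 0 0" --pt "2 0 0 0" --pt "3 0 0 0"

```text
t: 25.8
position: [0.5087, 0.0214, 0.0053]
ee_rot: [-3.142, -0.0, 3.084]
contact_force: [2.8, 0.1, -2.9]
grip_width: 0.0207
grip_force: 79.1
```

Emit:
servo_tool --pt "1 0 0 0" --pt "2 0 0 0" --pt "3 0 0 0"

```text
t: 26.18
position: [0.5074, 0.0211, 0.0058]
ee_rot: [-3.141, 0.003, 3.084]
contact_force: [4.9, -1.1, -3.4]
grip_width: 0.0207
grip_force: 78.9
```

Emit:
servo_tool --pt "1 0 0 0" --pt "2 0 0 0" --pt "3 0 0 0"

```text
t: 26.55
position: [0.5073, 0.021, 0.0067]
ee_rot: [3.142, 0.009, 3.083]
contact_force: [7.7, -2.3, -3.2]
grip_width: 0.0205
grip_force: 78.9
```

Emit:
servo_tool --pt "1 0 0 0" --pt "2 0 0 0" --pt "3 0 0 0" --pt "3 0 0 0" --pt "3 0 0 0"

```text
t: 27.18
position: [0.5073, 0.0211, 0.0076]
ee_rot: [3.141, 0.014, 3.083]
contact_force: [11.0, -1.1, -4.4]
grip_width: 0.0204
grip_force: 78.8
```

Emit:
servo_tool --pt "0 0 0 0" --pt "0 0 0 0" --pt "0 0 0 0" --pt "0 0 0 0" --pt "-2 0 0 0" --pt "-4 0 0 0" --pt "-6 0 0 0" --pt "-8 0 0 0" --pt "-10 0 0 0" --pt "-12 0 0 0" --pt "-13 0 0 0" --pt "-13 0 0 0"

```text
t: 28.68
position: [0.5125, 0.0214, 0.0052]
ee_rot: [3.142, -0.001, 3.085]
contact_force: [0.1, 1.0, -1.0]
grip_width: 0.0202
grip_force: 79.2
```

Emit:
servo_tool --pt "0 0 -2 0" --pt "0 0 -5 0" --pt "0 0 -8 0" --pt "0 0 -11 0" --pt "0 0 -12.5 0" --pt "0 0 -12.5 0"

```text
t: 29.42
position: [0.513, 0.0212, 0.018]
ee_rot: [3.141, 0.0, 3.084]
contact_force: [0.9, -0.3, -0.9]
grip_width: 0.0206
grip_force: 79.1
```

```bash
python3 - <<'E'
from h import *
cs=capture("scene"); s=sense(); ks=cam(cs);print(s["position"],s["ee_rot"],s["contact_force"])
cv2.imwrite("pics/s5.png",cs["frame"][:,:,::-1])
b=cv2.resize(cs["frame"][150:226,235:310,::-1],None,fx=7.5,fy=7.5,interpolation=cv2.INTER_CUBIC)
cv2.imwrite("pics/c5.png",b)
Rw=R.from_euler('xyz',s["ee_rot"]).as_matrix()
for tx,z in((-.12,.044),(-.12,.031),(-.1,.044)):
  q=Rw@[tx,0,0]+s["position"]; q[2]=s["position"][2]+z; u=proj(ks,q); print(q,u,(u-[235,150]+.5)*7.5-.5)
E
```

```text
[0.51284202 0.02119062 0.01789257] [-3.14158301e+00 -3.16712179e-05  3.08443334e+00] [ 0.25701681  0.51585617 -1.38709926]
[0.63264604 0.01433524 0.06189257] [264.53806519 186.72716685] [224.78548895 278.70375137]
[0.63264604 0.01433524 0.04889257] [264.41194167 190.54718829] [223.83956253 307.35391221]
[0.6126787  0.0154778  0.06189257] [260.21974891 189.0779556 ] [192.39811686 296.33466699]
```

View pics/c5.png

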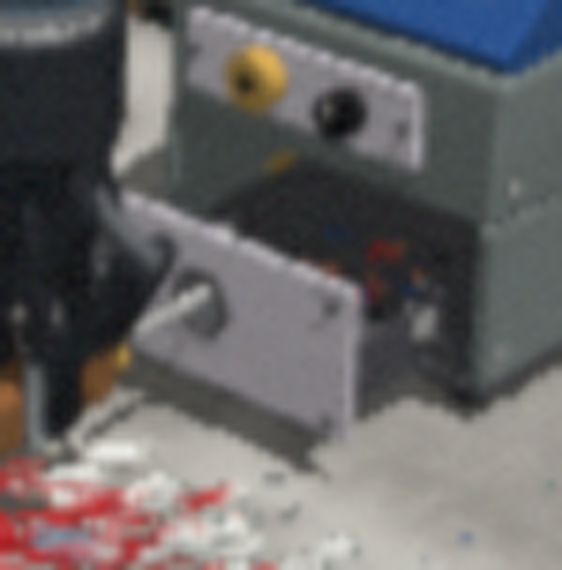

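Emit:
servo_tool --pt "0 0 1.5 0" --pt "0 0 2.5 0" --pt "0 0 2.5 0" --pt "2 0 2.5 0" --pt "4 0 2.5 0" --pt "6 0 2.5 0" --pt "8 0 2.5 0" --pt "9 0 2.5 0"

```text
t: 30.48
position: [0.5037, 0.0217, 0.0154]
ee_rot: [3.142, -0.0, 3.084]
contact_force: [-0.0, -0.2, -0.9]
grip_width: 0.0204
grip_force: 79.1
```

Emit:
servo_tool --pt "2 0 0 0" --pt "4 0 0 0" --pt "7 0 0 0" --pt "10 0 0 0" --pt "14 0 0 0" --pt "20 0 0 0" --pt "28 0 0 0" --pt "36 0 0 0" --pt "40 0 0 0" --pt "40 0 0 0"

```text
t: 31.72
position: [0.4635, 0.0241, 0.0153]
ee_rot: [3.142, -0.0, 3.085]
contact_force: [-0.2, -0.0, -1.6]
grip_width: 0.021
grip_force: 79.1
```

Emit:
servo_tool --pt "0 0 -10 0" --pt "0 0 -35 0" --pt "0 0 -65 0" --pt "0 0 -90 0" --pt "0 0 -103 0" --pt "0 0 -108 0" --pt "0 0 -108 0"

```text
t: 32.6
position: [0.4637, 0.024, 0.1231]
ee_rot: [-3.142, -0.001, 3.084]
contact_force: [0.2, -0.0, -1.1]
grip_width: 0.0203
grip_force: 79.2
```

Emit:
servo_tool --pt "0.5 12 0 1" --pt "1.5 40 0 3" --pt "2.5 80 0 6" --pt "3.5 120 0 9" --pt "5 165 0 12" --pt "6 205 0 15" --pt "7 245 0 18" --pt "8 280 0 20" --pt "8.5 298 0 21" --pt "8.5 303 0 21" --pt "8.5 303 0 21" --pt "8.5 303 0 21"

```text
t: 34.1
position: [0.473, 0.3251, 0.1229]
ee_rot: [-3.14, -0.0, 2.716]
contact_force: [0.7, -0.2, -1.3]
grip_width: 0.0208
grip_force: 79.1
```

```bash
python3 - <<'E'
from h import *
s=sense(); print(s["t"],s["position"],s["ee_rot"],s["contact_force"])
E
```

```text
34.1 [0.47297193 0.3250666  0.12288835] [-3.13997968e+00 -7.59548828e-05  2.71585229e+00] [ 0.67397943 -0.20112551 -1.33795199]
```

Emit:
servo_tool --pt "0 2 10 0" --pt "0 2 35 0" --pt "0 2 70 0" --pt "0 2 105 0" --pt "0 2 125 0" --pt "0 2 135 0" --pt "0 2 140 0" --pt "0 2 143 0" --pt "0 2 143 0"

```text
t: 35.22
position: [0.4742, 0.3293, -0.0189]
ee_rot: [3.14, 0.001, 2.718]
contact_force: [0.2, -0.3, -0.7]
grip_width: 0.0205
grip_force: 79.1
```

Emit:
servo_tool --pt "0 0 1 0" --pt "0 0 2 0" --pt "0 0 3 0" --pt "0 0 4 0" --pt "0 0 4 0"

```text
t: 35.85
position: [0.4735, 0.3287, -0.0238]
ee_rot: [-3.141, -0.0, 2.718]
contact_force: [-0.1, -0.5, -2.1]
grip_width: 0.0204
grip_force: 79.1
```

Emit:
servo_tool --pt "0 0 0.5 0" --pt "0 0 1 0" --pt "0 0 1.5 0" --pt "0 0 1.5 0"

```text
t: 36.35
position: [0.4737, 0.3288, -0.0249]
ee_rot: [-3.142, -0.0, 2.718]
contact_force: [-0.3, -1.0, 1.4]
grip_width: 0.0204
grip_force: 79.9
```

Emit:
servo_tool --pt "0 0 0 0" --pt "0 0 0 0" --pt "0 0 0 0" --pt "0 0 0 0" --pt "0 0 0 0" --pt "0 0 0 0" --jaw 80

```text
t: 37.1
position: [0.4737, 0.3288, -0.0251]
ee_rot: [-3.142, 0.0, 2.718]
contact_force: [0.5, -0.7, -0.2]
grip_width: 0.0585
grip_force: 0.0
```

Emit:
servo_tool --pt "0 0 -3 0" --pt "0 0 -10 0" --pt "0 0 -25 0" --pt "0 0 -55 0" --pt "0 0 -95 0" --pt "0 0 -135 0" --pt "0 0 -170 0" --pt "0 0 -195 0" --pt "0 0 -200 0" --pt "0 0 -200 0" --pt "0 0 -200 0"

```text
t: 38.48
position: [0.4726, 0.328, 0.1734]
ee_rot: [-3.139, -0.001, 2.718]
contact_force: [0.0, 0.0, -0.4]
grip_width: 0.0587
grip_force: 0.0
```

```bash
python3 - <<'E'
from h import *
s=sense(); print(s["t"],s["position"],s["contact_force"],s["grip_width"]); c=capture("wrist"); k=cam(c,s)
t=c["frame"][:,:,::-1].copy(); cv2.imwrite("pics/w5.png",t)
hsv=cv2.cvtColor(t,cv2.COLOR_BGR2HSV)
br=((hsv[...,0]<20)&(hsv[...,1]>100)&(hsv[...,2]>60)).astype(np.uint8); br[:,350:]=0; br[:,:150]=0
cs,_=cv2.findContours(br,0,2); r=cv2.minAreaRect(max(cs,key=cv2.contourArea)); print("handle",r,onz(k,*r[0],.027))
m=((t.max(2)<60)).astype(np.uint8); m[:,320:]=0;m[:,:150]=0; m[300:]=0
cs,_=cv2.findContours(m,0,2); print("mat",[cv2.minAreaRect(q) for q in cs if cv2.contourArea(q)>2000])
rod=((hsv[...,1]<60)&(t.max(2)>100)).astype(np.uint8)[:,235:270]
print([(v,np.where(rod[v])[0][[0,-1]]+235) for v in range(200,310,6) if rod[v].any()])
# tray hole/plate in scene vs s5
a=cv2.cvtColor(capture("scene")["frame"],cv2.COLOR_RGB2GRAY).astype(int); b=cv2.cvtColor(cv2.imread("pics/s5.png"),cv2.COLOR_BGR2GRAY).astype(int)
d=abs(a-b)[160:220,262:310]; print("plate diff",d.max(),d.mean())
b=cv2.cvtColor(cv2.imread("pics/scene.png"),cv2.COLOR_BGR2GRAY).astype(int); d=abs(a-b)>45; print(np.argwhere(d[100:330,200:])[::15].tolist()[:60])
E
```

```text
38.475 [0.47263168 0.32803313 0.17335848] [ 0.00264891  0.02156348 -0.40502729] 0.05869802962774799
handle ((252.5, 171.5), (97.0, 23.0), 90.0) [0.47118931 0.32811874 0.027     ]
mat [((251.0, 198.0), (176.0, 94.0), 90.0)]
[(224, array([249, 254])), (230, array([249, 254])), (236, array([249, 254])), (242, array([249, 254])), (248, array([249, 254])), (254, array([249, 254])), (260, array([249, 254])), (266, array([249, 254])), (272, array([249, 254])), (278, array([249, 254])), (290, array([235, 269])), (296, array([235, 269])), (302, array([235, 269])), (308, array([235, 269]))]
plate diff 72 4.736111111111111
[[65, 59], [70, 73], [72, 72], [73, 74], [74, 71], [75, 46], [75, 73], [76, 44], [76, 69], [76, 84], [77, 64], [77, 81], [78, 53], [78, 72], [78, 92], [79, 67], [79, 88], [80, 53], [80, 82], [80, 97], [81, 71], [81, 93], [82, 80], [82, 95], [83, 81], [83, 96], [84, 82], [84, 97], [85, 85], [86, 56], [86, 90], [87, 84], [88, 65], [88, 94], [89, 91], [90, 86], [91, 68], [91, 95], [92, 74], [93, 60], [93, 78], [94, 61], [94, 86], [95, 62], [95, 90], [96, 51], [96, 95], [97, 55], [98, 53], [99, 54], [100, 57], [101, 60], [102, 56], [102, 85], [103, 69], [104, 65], [105, 62], [106, 62], [106, 78], [108, 67]]
```

```bash
python3 - <<'E'
from h import *
a=np.float32(cv2.cvtColor(capture("scene")["frame"],cv2.COLOR_RGB2GRAY)); b=np.float32(cv2.cvtColor(cv2.imread("pics/s5.png"),cv2.COLOR_BGR2GRAY))
r=cv2.matchTemplate(a[180:216,266:296],b[185:211,271:291],cv2.TM_CCOEFF_NORMED); print(cv2.minMaxLoc(r))
# sub-image peak at (5,5) means the plate edge has not moved
E
```

```text
(0.22939983010292053, 0.9985623955726624, (0, 10), (5, 5))
```

Tray unmoved since the pull; hook on its mat. Handing in.

```bash
python3 -c "
from bench import hand_in
print(hand_in())"
```

```text
the job is handed in; nothing more can be done
None
```

The job is handed in at about 38 s: the tray was drawn out about 70 mm with the hook and pulled up at 11 N against its stop, and it is left out with the hook back on its mat; the first grasp closed on air because the fingertips stand about 40 mm shorter than documented.

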